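Click the dried bento lid into the lid rack

ROBOT

A 7-joint arm with a two-finger parallel gripper is mounted at the origin on the work surface. World frame = base frame: x ahead of the robot, y to its left, z up, the work surface at z = 0. Lengths are in m, angles in rad, forces in N, time in s.
With the tool pointing down it reaches from about 0.425 to 1.025 m from the base axis. Payload 3.6 kg.
Tool frame: the origin (TCP) lies midway between the tips of the shut fingers; the grasp point (between the pads) lies tcp_to_grasp behind it (tcp_to_grasp is the distance from the TCP to the grasp point, in m); z points along the fingers, y is the line along which they close (so a half turn about z gives the same grasp; the last joint's range is limited). The gripper opens to 85 mm and grips with 20 to 120 N. Pads are 22 mm wide; open, the fingers measure 114 mm over their backs; the gripper's body (76 mm by 85 mm) begins 54 mm behind the grasp point. The pads swing forward as they close: fully open they stand 13 mm farther back than shut.
Start: joints at [1.254, 0.591, 0.048, 1.609, -0.033, 0.943, -0.034], TCP at [0.161, -0.707, 0.231] pointing down, gripper open.
Joint ranges: [-2.69, 2.69], [-0.47, 2.24], [-1.27, 1.36], [0.19, 2.51], [-1.53, 4.68], [0.08, 2.07], [-3.09, 3.09]. Speed limits (rad/s): [2.57, 2.57, 3.14, 3.14, 3.14, 3.14, 3.14].

INTERFACE

Orientations are given as a unit quaternion [w, x, y, z].
In Python, from rig import * gives the robot as it stands.
- The arm moves only by the tool drive_tool, never from a script. Its arguments are lists of equal length, an entry for each row: "offset": the shift along the tool's x, y, z in cm, a list of three; "twist": the turn about the tool's z in degrees. In form: {"offset": [[tx, ty, tz], ...], "twist": [twist, ...]}. A call has exactly 10 rows; each row is the pose to reach, as a shift and turn from the pose commanded when the call began, along the tool's axes at that moment; what a row does not reach only later rows make up. A row lasts 1/8 s, in which the tool goes at most 62.5 mm and 10.7 degrees, less where a joint would pass 70% of its speed; a pose out of reach is approached as far as the arm can. A call with a gripper value outside its range is refused whole. "hand" is the opening in per cent of the stroke, from 0 (shut) to 100 (fully open), set as the call begins (left out, the last holds). The fingers move at their own pace and stop on an object; the grip force is fixed at half the most. Time passes only in rows, so rows that repeat a pose let the fingers close, or fill a call up. It gives the time, the measured TCP pose, the force, the opening and the grip force at its end, in the units of the state.
- observe(): the state, without advancing time (a new reading comes with each control period).
- snapshot(name): name is "side" or "top" or "wrist"; returns a dict with "color" (420x560x3 uint8, blue, green, red), "fovy" (degrees; the focal length in pixels is half the picture's height over the tangent of half this angle, whatever the lens; pixels are square), "cx", "cy" (the principal point, pixels), "R" (3x3) and "t" (3): a world point X has camera coordinates R X + t. Camera axes: x right, y down, z forward; pixel columns grow to the right and rows downward; lengths in m; the calibration is good to about 2 mm. The wrist camera is an equidistant fisheye: a pixel r from the principal point sees the ray r / f radians off the axis. A picture is of the moment at which its call begins. There is no depth.
- job_done(): hands the job in; it is judged then, once.
The state is a dict: "t": time; "joints": joint angles; "dq": joint speeds; "joint_torque": joint torques, N m; "tcp_pos": TCP position; "orientation": TCP orientation; "contact_force": force on the tool from outside, world axes, zero at the start; "moment": the same for the moment, N m; "width": opening from 0.0 (shut) to 1.0 (fully open); "gripper_force": force on a finger pad.
Only numpy, scipy, OpenCV 4.12 (cv2) and the standard library are available. Lean on these libraries where they do the work, as an engineer would, in place of code of your own. Each camera call takes 0.05 s, during which the arm holds its last target. There are 200 camera calls.

TASK

Take the large bento lid from the drying stand and slide it on edge, from the front, into the empty slot of the lid rack, gently pushing it back until the slot's spring tongue has clicked out behind it and it cannot slide out again. Do not ram it against the back of the rack; then let go of it, and leave the small lids and everything else on the counter where they are.

Things in the scene. Friction and masses are not known exactly. Their poses are not given: they have to be found in the camera images.
- big_lid: the large bento lid, off-white double-walled plastic: a flat slab 140 mm long, 12 mm thick, 90 mm high as it stands on its long edge, about 0.12 kg. Origin: middle of its underside; x along its length, y through its thickness, z up. It stands in the middle row of the drying stand, its length along the stand's x, its underside 12 mm above the counter
- drying_stand: bamboo drying stand, fixed: base 150 x 90 x 12 mm with four rows of dowels 8 mm thick that end 52 mm above the counter; the lid stands between the two inner rows. Origin: middle of its underside, x along the rows
- rack: stainless lid rack, fixed. Origin on the counter, x along the slots from their open front mouths (-x) to the back, z up. Four slots 1 to 4, channels centred at y = -105, -35, +35, +105 mm, 16 mm wide inside, open above and in front; floor 12 mm, wall tops 67 mm above the counter; walls from x = -130 to +70 mm, flared mouth from -151 mm, 23 mm wide there. Three hold a small lid each, one is empty
- catches (a point): point fixed on the rack at its origin. Tongues (slot fronts) and buffers (slot backs) sit on one common frame, screwed down through long slots up to 18 mm fore or aft of its middle place, the same for all slots; where is not measured and must be felt. At the middle place the tongues' free ends lie at x = -70 mm and a caught large lid's middle at x = 0 in the rack frame
- buffers (a point): point on the rack 70 mm behind its origin, 54 mm up: with the frame at its middle place the buffers' faces lie at this x. Each slot's back has a sprung rubber buffer, 14 mm wide, 43 to 65 mm above the counter, 140.5 mm behind the tongue's free end, so the large lid meets it as the tongue snaps. It yields from 3 N at 1.8 N per mm and is solid after 4 mm (10 N)
- tongue1 (a joint): spring tongue of slot 1 (y = -105 mm): angle in rad, 0 sprung fully out, growing as it is pressed aside, 0.12 to 0.22 with the large lid beside it. Each slot has such a tongue: a steel strip 40 mm long, 26 to 54 mm above the counter, hinged at its front end in the slot's +y wall, slanting in to its free rear end, 9 mm out from that wall
- tongue2 (a joint): spring tongue of slot 2 (y = -35 mm): angle in rad, 0 sprung fully out, growing as it is pressed aside, 0.12 to 0.22 with the large lid beside it. A lid slid in from the front presses the tongue aside (2 to 5 N sideways, up to about 4 N of drag on the lid); when its rear edge has passed the free end the tongue snaps out behind it and blocks its return
- tongue3 (a joint): spring tongue of slot 3 (y = +35 mm): angle in rad, 0 sprung fully out, growing as it is pressed aside, 0.12 to 0.22 with the large lid beside it; as the others
- tongue4 (a joint): spring tongue of slot 4 (y = +105 mm): angle in rad, 0 sprung fully out, growing as it is pressed aside, 0.12 to 0.22 with the large lid beside it; as the others
- small_lid_a: a small bento lid of the same plastic, 98 x 12 mm, 75 mm high, standing on edge loose in a slot of the rack behind that slot's tongue; top 87 mm above the counter; leave it there. Origin: middle of its underside, x along its length
- small_lid_b: a small bento lid of the same plastic, 98 x 12 mm, 75 mm high, standing on edge loose in a slot of the rack behind that slot's tongue; top 87 mm above the counter; leave it there. Origin: middle of its underside, x along its length
- small_lid_c: a small bento lid of the same plastic, 98 x 12 mm, 75 mm high, standing on edge loose in a slot of the rack behind that slot's tongue; top 87 mm above the counter; leave it there. Origin: middle of its underside, x along its length
- rice_bowl: empty white ceramic rice bowl, 116 mm across, 60 mm high, origin middle of its underside; leave alone
- measuring_cup: steel measuring cup, 64 mm across, 45 mm high, flat handle out to 105 mm along its +y; origin middle of its underside; leave alone
- chopstick_rest: wooden chopstick rest, 60 x 20 x 14 mm, origin middle of its underside; leave alone
- bento_box: open bento box without its lid, 146 x 96 x 50 mm, origin middle of its underside; leave alone
- sauce_bottle: brown glass sauce bottle, 56 mm across, 150 mm high, origin middle of its underside; leave alone

How it is judged:
On the way:
1. the large lid, standing in a slot of the rack, presses that slot's spring tongue aside (((y of big_lid in the frame of rack between -0.111 and -0.099 m and z of big_lid in the frame of rack below 0.024 m and value of joint tongue1 above 0.08 rad) or (y of big_lid in the frame of rack between -0.041 and -0.029 m and z of big_lid in the frame of rack below 0.024 m and value of joint tongue2 above 0.08 rad) or (y of big_lid in the frame of rack between 0.029 and 0.041 m and z of big_lid in the frame of rack below 0.024 m and value of joint tongue3 above 0.08 rad) or (y of big_lid in the frame of rack between 0.099 and 0.111 m and z of big_lid in the frame of rack below 0.024 m and value of joint tongue4 above 0.08 rad))), for 0.1 s.
At the end, for the whole second after the job is handed in: the large lid stands upright (within 0.12 rad), at rest and let go on the floor of the free slot (within 6 mm of its centre line, middle at x -24 to +28 mm in the rack frame), that slot's tongue sprung out behind it (below 0.05 rad); all other things within 25 mm of where they were (((y of big_lid in the frame of rack between -0.111 and -0.099 m and z of big_lid in the frame of rack below 0.024 m and x of big_lid in the frame of rack between -0.024 and 0.028 m and value of joint tongue1 below 0.05 rad) or (y of big_lid in the frame of rack between -0.041 and -0.029 m and z of big_lid in the frame of rack below 0.024 m and x of big_lid in the frame of rack between -0.024 and 0.028 m and value of joint tongue2 below 0.05 rad) or (y of big_lid in the frame of rack between 0.029 and 0.041 m and z of big_lid in the frame of rack below 0.024 m and x of big_lid in the frame of rack between -0.024 and 0.028 m and value of joint tongue3 below 0.05 rad) or (y of big_lid in the frame of rack between 0.099 and 0.111 m and z of big_lid in the frame of rack below 0.024 m and x of big_lid in the frame of rack between -0.024 and 0.028 m and value of joint tongue4 below 0.05 rad)) and angle between big_lid's own z axis and vertical below 0.12 rad and linear speed of big_lid below 0.01 m/s and distance of each of small_lid_a, small_lid_b, small_lid_c, rice_bowl, measuring_cup, chopstick_rest, bento_box, sauce_bottle from where it was at the start of the episode below 0.025 m); the robot touches nothing.
It fails at once if the large lid is rammed: it presses on the rack, its tongues or buffers with more than 24 N (contact force between big_lid and rack above 24 N).
It fails at once if a small lid or another thing on the counter is pushed more than 25 mm or a small lid, the bowl or the bottle is tipped over (not (distance of small_lid_a from where it was at the start of the episode below 0.025 m) or not (distance of small_lid_b from where it was at the start of the episode below 0.025 m) or not (distance of small_lid_c from where it was at the start of the episode below 0.025 m) or not (distance of rice_bowl from where it was at the start of the episode below 0.025 m) or not (distance of measuring_cup from where it was at the start of the episode below 0.025 m) or not (distance of chopstick_rest from where it was at the start of the episode below 0.025 m) or not (distance of bento_box from where it was at the start of the episode below 0.025 m) or not (distance of sauce_bottle from where it was at the start of the episode below 0.025 m) or angle between any of small_lid_a, small_lid_b, small_lid_c, rice_bowl, sauce_bottle's own z axis and vertical above 0.3 rad).
It also fails if it takes over 51 s, if anything falls off the work surface, if the arm or the gripper's body presses on something with over 40 N, if the wrist force passes 120 N, or if a joint passes its speed limit or range.

## Working session

There is one attempt and no reset: what is moved stays moved. The work goes in short steps, Python scripts to look and compute and a tool call to move; the robot and the scene stay as the last step left them, time stands still between calls to the robot, and variables do not carry over. Pictures are saved under pics/ and viewed, at most 10 in all, crops included, and the job is handed in when it is done.

Besides the shell and the picture viewer there is one more tool, called after ">>>" in YAML: its name, and indented under it one key for each argument. drive_tool: Moves the arm, as the interface text tells. Its arguments: {"type":"object","properties":{"offset":{"type":"array"},"twist":{"type":"array"},"hand":{"type":"number"}},"required":["offset","twist"]}

```bash
ls; mkdir -p pics
python3 - <<'E'
from rig import *
import cv2,pickle
o=observe();print({k:o[k] for k in('t','tcp_pos','orientation','contact_force','width')})
try: print(tcp_to_grasp)
except Exception as e: print(e)
for n in('top','side'):
    s=snapshot(n);cv2.imwrite(f'pics/{n}0.png',s['color']);pickle.dump(s,open(f'{n}0.pkl','wb'))
    print(n,s['fovy'],s['cx'],s['cy'],s['R'],s['t'])
E
```

```text
pics
{'t': 0.0, 'tcp_pos': array([ 0.16073166, -0.70609229,  0.2301123 ]), 'orientation': array([-1.13289649e-03,  9.93740680e-01,  1.11705598e-01, -1.89943682e-04]), 'contact_force': array([ 0.51243074, -0.33063044,  0.04310712]), 'width': 0.999204313650451}
0.0187
top 46.48955546311575 286.63485128593373 215.3898723670798 [[-0.03012139 -0.99952374 -0.00670738]
 [-0.99263054  0.03070032 -0.11722668]
 [ 0.11737677  0.00312692 -0.99308253]] [0.07391974 0.61106198 1.55501235]
side 52.677728758321024 280.1572421091742 211.7943702129056 [[ 0.94681065 -0.3209041  -0.02387789]
 [-0.2202265  -0.59208546 -0.77520004]
 [ 0.23462712  0.73922619 -0.63126441]] [-0.53071227  0.19038644  1.05571252]
```

View pics/top0.png

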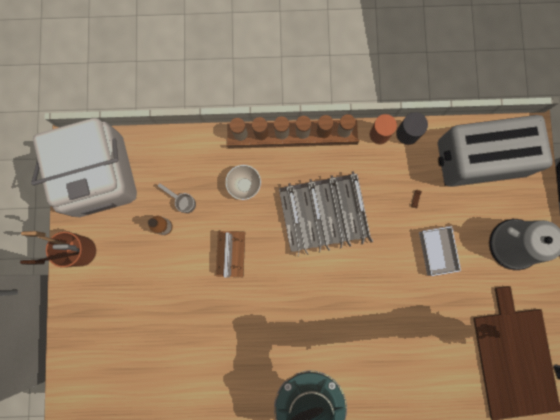

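View pics/side0.png

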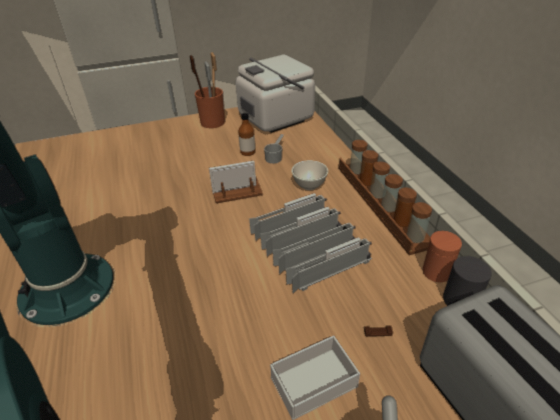

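The top view shows the stand at about (230,254) and the rack at about (325,212), with its front mouths probably toward the robot. I'll enlarge both.

```bash
cat > h.py <<'E'
import numpy as np, pickle, cv2
def pix2w(s,u,v,z):
    f=210/np.tan(np.radians(s['fovy'])/2)
    d=np.array([(u-s['cx'])/f,(v-s['cy'])/f,1.0]); R=np.array(s['R']);t=np.array(s['t'])
    C=-R.T@t; d=R.T@d
    return C+d*(z-C[2])/d[2]
def w2pix(s,X):
    f=210/np.tan(np.radians(s['fovy'])/2)
    c=np.array(s['R'])@np.asarray(X)+np.array(s['t'])
    return f*c[0]/c[2]+s['cx'],f*c[1]/c[2]+s['cy']
E
python3 - <<'E'
import cv2
a=cv2.imread('pics/top0.png')[160:290,205:380]
cv2.imwrite('pics/c1.png',cv2.resize(a,None,fx=4.5,fy=4.5,interpolation=cv2.INTER_CUBIC))
a=cv2.imread('pics/side0.png')[150:295,200:380]
cv2.imwrite('pics/c2.png',cv2.resize(a,None,fx=4,fy=4,interpolation=cv2.INTER_CUBIC))
E
```

```text
(no output)
```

View pics/c1.png

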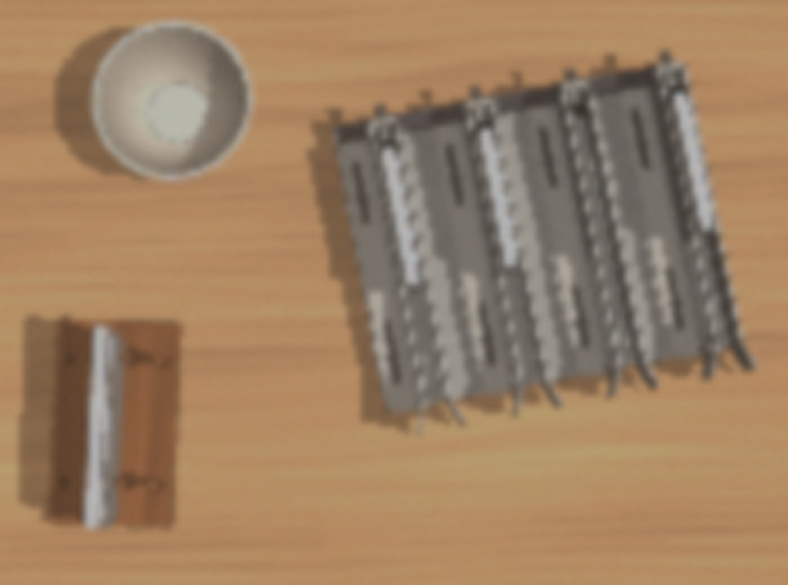

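View pics/c2.png

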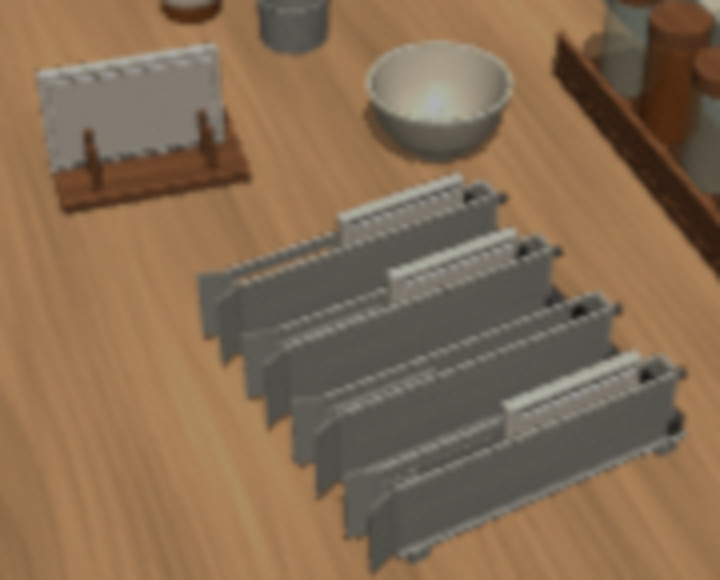

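Run:
```python
from h import *
s=pickle.load(open('top0.pkl','rb'))
g=lambda u,v,z:pix2w(s,205+(u+.5)/4.5-.5,160+(v+.5)/4.5-.5,z)[:2]
for nm,z,ps in [('lid',.102,[(102,326),(97,527)]),('s4',.087,[(388,145),(413,283)]),('s3',.087,[(487,128),(512,263)]),('s1',.087,[(682,95),(708,230)]),
 ('s2 rear/front walltops',.067,[(582,95),(634,385)]),('mouth tips slot 4',.067,[(420,425),(460,422)]),('mouth tips slot 1',.067,[(708,375),(750,368)]),('s2mouth',.067,[(612,392),(653,385)]),('rear walltops',.067,[(384,115),(480,100),(573,82),(668,65)]),('bowl',.06,[(172,100)])]:
    P=[g(u,v,z) for u,v in ps]; d=P[0]-P[-1]
    print(nm,[np.round(p,4) for p in P],'yaw',np.degrees(np.arctan2(d[1],d[0])))
```

```text
lid [array([0.5588, 0.2411]), array([0.4211, 0.2467])] yaw -2.3322967381578965
s4 [array([0.6817, 0.0395]), array([0.5836, 0.0251])] yaw 8.357842902996607
s3 [array([ 0.6917, -0.0306]), array([ 0.5955, -0.0445])] yaw 8.273261500324386
s1 [array([ 0.7109, -0.1688]), array([ 0.6145, -0.1825])] yaw 8.077206965760888
s2 rear/front walltops [array([ 0.7169, -0.1003]), array([ 0.5088, -0.1283])] yaw 7.64882166364184
mouth tips slot 4 [array([0.4853, 0.0231]), array([ 0.4865, -0.005 ])] yaw 92.53784377978634
mouth tips slot 1 [array([ 0.5142, -0.1806]), array([ 0.5182, -0.2103])] yaw 97.69742820741719
s2mouth [array([ 0.5043, -0.1126]), array([ 0.5083, -0.1416])] yaw 97.92265902514605
rear walltops [array([0.7068, 0.0416]), array([ 0.7156, -0.0274]), array([ 0.7265, -0.0943]), array([ 0.7368, -0.1627])] yaw 98.3304571118464
bowl [array([0.7238, 0.1934])] yaw 0.0
```

The lids in slots 4, 3 and 1 are visible, so slot 2 is the empty one. The rack yaw is about 8.2°, and the lid is at about (0.490, 0.244) with a yaw of about -2.3°. I'll move toward the lid by way of an intermediate point.

>>> drive_tool:
  offset:
    - [4.3,-4.2,0]
    - [8.6,-8.5,0]
    - [12.9,-12.7,0]
    - [17.2,-16.9,0]
    - [21.5,-21.1,0]
    - [25.8,-25.3,0]
    - [30,-29.5,0]
    - [34.3,-33.8,0]
    - [36.5,-39.5,0]
    - [38.5,-45.3,0]
  twist: [2,4,6,8,10,12,14,15,15,15]
  hand: 60

```text
t: 1.35
tcp_pos: [0.4363, -0.1777, 0.2312]
orientation: [-0.0, 1.0, -0.019, 0.0]
contact_force: [1.1, 0.4, 0.4]
width: 0.602
gripper_force: 0.0
```

>>> drive_tool:
  offset:
    - [0.5,-5.5,0]
    - [1,-11,0]
    - [1.5,-16.5,0]
    - [2,-22,0]
    - [2.5,-27.5,0]
    - [3,-33,0]
    - [3.4,-38.5,1]
    - [3.8,-42.4,3]
    - [3.8,-42.4,3]
    - [3.8,-42.4,3]
  twist: [0,0,0,0,0,0,0,0,0,0]

```text
t: 2.6
tcp_pos: [0.4895, 0.2414, 0.2009]
orientation: [0.001, 1.0, -0.019, -0.001]
contact_force: [-0.1, -0.8, -0.1]
width: 0.599
gripper_force: 0.0
```

```bash
cat >> h.py <<'E'
def fish2w(s,u,v,z):
    f=210/np.tan(np.radians(s['fovy'])/2)
    a=np.array([u-s['cx'],v-s['cy']]); r=np.hypot(*a); th=r/f
    d=np.array([*(a/max(r,1e-9)*np.sin(th)),np.cos(th)]); R=np.array(s['R']); C=-R.T@np.array(s['t']); d=R.T@d
    return C+d*(z-C[2])/d[2]
E
python3 - <<'E'
from rig import *
import cv2,pickle
s=snapshot('wrist');pickle.dump(s,open('w1.pkl','wb'))
print(s['fovy'],s['cx'],s['cy'],observe()['tcp_pos'])
cv2.imwrite('pics/w1.png',s['color'])
E
```

```text
65.70646984690485 283.0182187273456 205.2696981111825 [0.48975803 0.24077471 0.2012507 ]
```

View pics/w1.png

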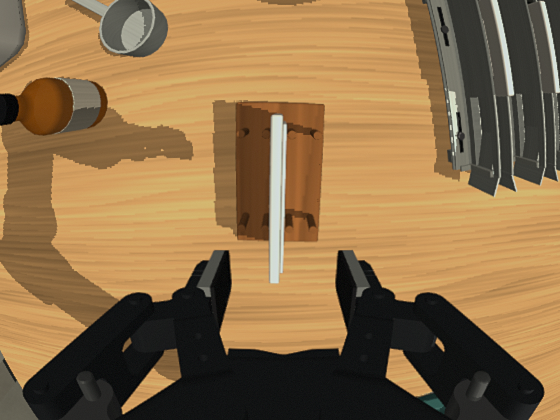

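The lid's top face runs from (277,115) to (274,283), between the fingers and nearly parallel to the tool x axis.

Run:
```python
from h import *
s=pickle.load(open('w1.pkl','rb'))
a,b=fish2w(s,277,115,.102),fish2w(s,274.5,283,.102)
print(a,b,(a+b)/2,np.degrees(np.arctan2(*(a-b)[1::-1])))
print('stand',[fish2w(s,u,v,.012)[:2] for u,v in[(239,101),(324,104),(318,241),(236,239)]])
```

```text
[0.55837865 0.24277501 0.102     ] [0.42089799 0.25090753 0.102     ] [0.48963832 0.24684127 0.102     ] -3.385325502660834
stand [array([0.5734065 , 0.28198753]), array([0.56697933, 0.19679352]), array([0.41967517, 0.20494006]), array([0.42546197, 0.29550903])]
```

>>> drive_tool:
  offset:
    - [0,-0.45,0]
    - [0,-0.45,3]
    - [0,-0.45,6]
    - [0,-0.45,9]
    - [0,-0.45,11]
    - [0,-0.45,12]
    - [0,-0.45,12.8]
    - [0,-0.45,12.8]
    - [0,-0.45,12.8]
    - [0,-0.45,12.8]
  twist: [1,1,1,1,1,1,1,1,1,1]

```text
t: 3.9
tcp_pos: [0.4904, 0.2472, 0.0739]
orientation: [-0.0, 1.0, -0.028, 0.0]
contact_force: [-0.5, 0.7, 0.7]
width: 0.597
gripper_force: 0.0
```

>>> drive_tool:
  offset:
    - [0,0,0]
    - [0,0,0]
    - [0,0,0]
    - [0,0,0]
    - [0,0,0]
    - [0,0,0]
    - [0,0,0]
    - [0,0,0]
    - [0,0,0]
    - [0,0,0]
  twist: [0,0,0,0,0,0,0,0,0,0]
  hand: 0

```text
t: 5.15
tcp_pos: [0.4901, 0.247, 0.0735]
orientation: [-0.0, 1.0, -0.028, 0.0]
contact_force: [-0.8, -1.0, 4.7]
width: 0.127
gripper_force: 59.1
```

>>> drive_tool:
  offset:
    - [0,0,-3]
    - [0,0,-6.5]
    - [0,0,-9]
    - [-0.3,4,-9]
    - [-0.8,9,-9]
    - [-1.4,14,-9]
    - [-2.1,19,-9]
    - [-2.8,24,-9]
    - [-3.5,29,-9]
    - [-4.2,34,-9]
  twist: [0,0,0,-1,-2.5,-4,-5.5,-7,-8.5,-10]

```text
t: 6.4
tcp_pos: [0.4285, -0.0915, 0.1629]
orientation: [-0.0, 0.998, 0.06, -0.0]
contact_force: [0.5, -0.2, -0.2]
width: 0.127
gripper_force: 58.6
```

>>> drive_tool:
  offset:
    - [-0.8,2.4,0]
    - [-1.6,4.7,0]
    - [-1.6,4.7,2]
    - [-1.6,4.7,4]
    - [-1.6,4.7,5]
    - [-1.6,4.7,5]
    - [-1.6,4.7,5]
    - [-1.6,4.7,5]
    - [-1.6,4.7,5]
    - [-1.6,4.7,5]
  twist: [-1,-1.4,-1.4,-1.4,-1.4,-1.4,-1.4,-1.4,-1.4,-1.4]

```text
t: 7.65
tcp_pos: [0.4191, -0.1388, 0.1136]
orientation: [0.0, 0.997, 0.072, 0.0]
contact_force: [0.2, 0.4, -0.8]
width: 0.129
gripper_force: 58.7
```

Run:
```python
from rig import *
import cv2,pickle
s=snapshot('wrist');pickle.dump(s,open('w2.pkl','wb'))
o=observe();print(o['tcp_pos'],o['orientation'],o['contact_force'])
cv2.imwrite('pics/w2.png',cv2.resize(s['color'][0:300,150:550],None,fx=2,fy=2,interpolation=cv2.INTER_CUBIC))
```

```text
[ 0.41903316 -0.1387883   0.1134998 ] [8.45365486e-05 9.97426582e-01 7.16949358e-02 2.05959344e-04] [ 0.43189481  0.99610466 -1.83700947]
```

View pics/w2.png

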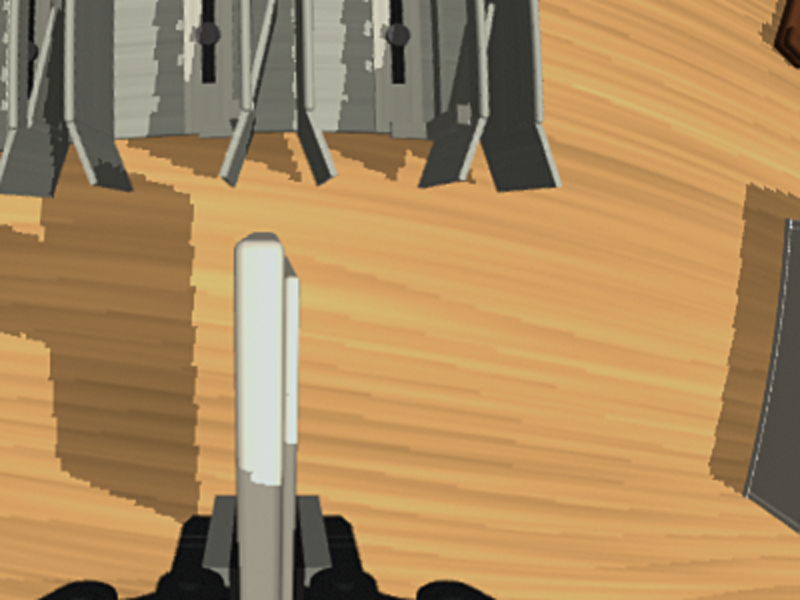

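The slot 2 mouth tips are at crop pixels (228,182) and (330,182), and the wall starts are at (246,115) and (304,115). The lid's top face is centred on column 259.

Run:
```python
from h import *
s=pickle.load(open('w2.pkl','rb'))
g=lambda u,v,z:fish2w(s,150+(u+.5)/2-.5,(v+.5)/2-.5,z)[:2]
P={}
for n,u,v,z in [('tipL',228,182,.067),('tipR',330,182,.067),('wL',246,115,.067),('wR',304,115,.067),('s1tipL',467,178,.067),('s1tipR',558,186,.067),('s1wL',482,115,.067),('s1wR',539,122,.067),('s3tipR',95,183,.067),('s3wR',70,118,.067),('wRfar',308,5,.067),('s1wRfar',539,5,.067),('s3wRfar',68,5,.067),('lid f',259,240,.141),('lid m',259,480,.141)]:
    P[n]=g(u,v,z);print(n,P[n])
yaw=lambda a,b:np.degrees(np.arctan2(a[1]-b[1],a[0]-b[0]))
print('walls',[yaw(P[a],P[b]) for a,b in[('wRfar','wR'),('s1wRfar','s1wR'),('s3wRfar','s3wR')]],'cross',yaw(P['s3wR'],P['s1wR'])-90,'lid',yaw(P['lid f'],P['lid m']))
y=np.radians(8.2);d=np.array([np.cos(y),np.sin(y)]);n=np.array([-d[1],d[0]])
for k in P: print(k,'lat %.4f long %.4f'%((P[k]-[.656,-.106])@n,(P[k]-[.656,-.106])@d))
print('tcp lat',(np.array([.41903,-.13879])-[.656,-.106])@n)
```

```text
tipL [ 0.50039143 -0.11605209]
tipR [ 0.5046674  -0.14473407]
wL [ 0.52051004 -0.11832755]
wR [ 0.52292243 -0.13457613]
s1tipL [ 0.51355743 -0.18443115]
s1tipR [ 0.51795039 -0.21389972]
s1wL [ 0.53353703 -0.18618262]
s1wR [ 0.53605106 -0.20454035]
s3tipR [ 0.49599807 -0.07744785]
s3wR [ 0.51484667 -0.06710279]
wRfar [ 0.55677458 -0.13097588]
s1wRfar [ 0.57433119 -0.20022134]
s3wRfar [ 0.55041443 -0.06054968]
lid f [ 0.48712524 -0.12776418]
lid m [ 0.44296665 -0.13402201]
walls [np.float64(6.070713407410818), np.float64(6.4372605341550155), np.float64(10.439264273454812)] cross 8.770652667819093 lid 8.065819924463204
tipL lat 0.0122 long -0.1555
tipR lat -0.0168 long -0.1553
wL lat 0.0071 long -0.1359
wR lat -0.0093 long -0.1358
s1tipL lat -0.0573 long -0.1522
s1tipR lat -0.0871 long -0.1520
s1wL lat -0.0619 long -0.1326
s1wR lat -0.0804 long -0.1328
s3tipR lat 0.0511 long -0.1543
s3wR lat 0.0586 long -0.1342
wRfar lat -0.0106 long -0.1018
s1wRfar lat -0.0816 long -0.0943
s3wRfar lat 0.0600 long -0.0980
lid f lat 0.0025 long -0.1703
lid m lat 0.0026 long -0.2149
tcp lat 0.0013440158087286921
```

>>> drive_tool:
  offset:
    - [0,0.4,1.5]
    - [0,0.4,3]
    - [0,0.4,3.75]
    - [0.5,0.4,3.75]
    - [1,0.4,3.75]
    - [1.5,0.4,3.75]
    - [2,0.4,3.75]
    - [2.5,0.4,3.75]
    - [2.5,0.4,3.75]
    - [2.5,0.4,3.75]
  twist: [-0.2,-0.2,-0.2,-0.2,-0.2,-0.2,-0.2,-0.2,-0.2,-0.2]

```text
t: 8.95
tcp_pos: [0.4439, -0.1391, 0.0758]
orientation: [-0.0, 0.997, 0.073, -0.0]
contact_force: [-0.0, 0.4, -1.0]
width: 0.129
gripper_force: 58.7
```

Run:
```python
from rig import *
import cv2,pickle
s=snapshot('wrist');pickle.dump(s,open('w3.pkl','wb'))
o=observe();print(o['tcp_pos'],o['orientation'],o['contact_force'])
cv2.imwrite('pics/w3.png',cv2.resize(s['color'][0:260,180:400],None,fx=2.3,fy=2.3,interpolation=cv2.INTER_CUBIC))
```

```text
[ 0.4438518  -0.13914974  0.07575895] [-1.58243950e-05  9.97303298e-01  7.33897164e-02 -2.84373646e-04] [-0.75492434  0.45505795 -0.48976656]
```

View pics/w3.png

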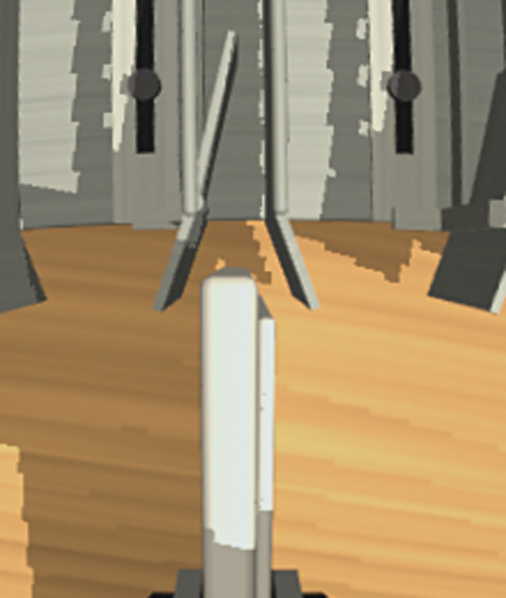

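The lid nose sits between the flares. Wall starts are at crop pixels (190,212) and (277,214), tips at (160,306) and (314,306), and the tongue's free end is at (232,35).

Run:
```python
from h import *
s=pickle.load(open('w3.pkl','rb'))
g=lambda u,v,z:fish2w(s,180+(u+.5)/2.3-.5,(v+.5)/2.3-.5,z)[:2]
y=np.radians(8.4);d=np.array([np.cos(y),np.sin(y)]);n=np.array([-d[1],d[0]])
for nm,u,v,z in [('tipL',160,306,.067),('tipR',314,306,.067),('wL',191,212,.067),('wR',273,214,.067),('wRfar',279,5,.067),('wLfar',189,5,.067),('tongue',232,35,.054),('lid f',229,278,.1045),('lid m',229,540,.1045)]:
    p=g(u,v,z)-[.4438518,-.13915];print(nm,'from tcp: lat %.4f long %.4f'%(p@n,p@d))
```

```text
tipL from tcp: lat 0.0155 long 0.0621
tipR from tcp: lat -0.0154 long 0.0621
wL from tcp: lat 0.0091 long 0.0810
wR from tcp: lat -0.0070 long 0.0805
wRfar from tcp: lat -0.0083 long 0.1245
wLfar from tcp: lat 0.0096 long 0.1245
tongue from tcp: lat 0.0012 long 0.1217
lid f from tcp: lat 0.0012 long 0.0688
lid m from tcp: lat 0.0013 long 0.0271
```

>>> drive_tool:
  offset:
    - [0.5,0.05,0]
    - [1,0.05,0]
    - [1.5,0.05,0]
    - [2,0.05,0]
    - [2.5,0.05,0]
    - [3,0.05,0]
    - [3.5,0.05,0]
    - [4,0.05,0]
    - [4,0.05,0]
    - [4,0.05,0]
  twist: [0,0,0,0,0,0,0,0,0,0]

```text
t: 10.25
tcp_pos: [0.4829, -0.134, 0.0755]
orientation: [-0.0, 0.997, 0.073, -0.001]
contact_force: [-2.1, -1.3, -3.6]
width: 0.127
gripper_force: 58.5
```

>>> drive_tool:
  offset:
    - [0.4,0,0]
    - [0.8,0,0]
    - [1.2,0,0]
    - [1.6,0,0]
    - [2,0,0]
    - [2.4,0,0]
    - [2.8,0,0]
    - [3.2,0,0]
    - [3.6,0,0]
    - [4,0,0]
  twist: [0,0,0,0,0,0,0,0,0,0]

```text
t: 11.5
tcp_pos: [0.5235, -0.1277, 0.0757]
orientation: [-0.0, 0.997, 0.074, -0.0]
contact_force: [-2.5, -0.6, -1.9]
width: 0.131
gripper_force: 58.7
```

>>> drive_tool:
  offset:
    - [0.5,0,0]
    - [1,0,0]
    - [1.5,0,0]
    - [2,0,0]
    - [2.5,0,0]
    - [3,0,0]
    - [3.5,0,0]
    - [4,0,0]
    - [4.5,0,0]
    - [5,0,0]
  twist: [0,0,0,0,0,0,0,0,0,0]

```text
t: 12.75
tcp_pos: [0.5729, -0.1203, 0.0757]
orientation: [-0.0, 0.997, 0.074, -0.0]
contact_force: [-4.0, 0.8, -2.2]
width: 0.128
gripper_force: 58.7
```

>>> drive_tool:
  offset:
    - [0.4,0,0]
    - [0.8,0,0]
    - [1.2,0,0]
    - [1.6,0,0]
    - [2,0,0]
    - [2.4,0,0]
    - [2.8,0,0]
    - [3.2,0,0]
    - [3.6,0,0]
    - [4,0,0]
  twist: [0,0,0,0,0,0,0,0,0,0]

```text
t: 14.0
tcp_pos: [0.6121, -0.1143, 0.0756]
orientation: [-0.0, 0.997, 0.074, -0.001]
contact_force: [-4.4, 1.4, -0.6]
width: 0.129
gripper_force: 58.9
```

>>> drive_tool:
  offset:
    - [0.2,0,0]
    - [0.4,0,0]
    - [0.6,0,0]
    - [0.8,0,0]
    - [1,0,0]
    - [1.2,0,0]
    - [1.4,0,0]
    - [1.6,0,0]
    - [1.8,0,0]
    - [1.8,0,0]
  twist: [0,0,0,0,0,0,0,0,0,0]

```text
t: 15.25
tcp_pos: [0.6301, -0.1115, 0.0756]
orientation: [-0.0, 0.997, 0.074, -0.0]
contact_force: [-5.0, 0.7, -1.6]
width: 0.129
gripper_force: 58.8
```

>>> drive_tool:
  offset:
    - [0.07,0,0]
    - [0.14,0,0]
    - [0.21,0,0]
    - [0.28,0,0]
    - [0.35,0,0]
    - [0.4,0,0]
    - [0.45,0,0]
    - [0.5,0,0]
    - [0.5,0,0]
    - [0.5,0,0]
  twist: [0,0,0,0,0,0,0,0,0,0]

```text
t: 16.5
tcp_pos: [0.6345, -0.1108, 0.0755]
orientation: [-0.0, 0.997, 0.074, -0.001]
contact_force: [-5.3, 2.0, -1.4]
width: 0.131
gripper_force: 58.9
```

Run:
```python
from rig import *
import numpy as np
print(np.mean([ (snapshot('wrist'),observe()['contact_force'])[1] for i in range(6)],0))
```

```text
[-5.29199345  1.77380887 -0.72214655]
```

>>> drive_tool:
  offset:
    - [0.06,0,0]
    - [0.12,0,0]
    - [0.18,0,0]
    - [0.24,0,0]
    - [0.3,0,0]
    - [0.36,0,0]
    - [0.4,0,0]
    - [0.4,0,0]
    - [0.4,0,0]
    - [0.4,0,0]
  twist: [0,0,0,0,0,0,0,0,0,0]

```text
t: 18.05
tcp_pos: [0.6379, -0.1098, 0.0756]
orientation: [-0.001, 0.997, 0.073, -0.001]
contact_force: [-6.6, 2.4, 0.5]
width: 0.129
gripper_force: 59.0
```

>>> drive_tool:
  offset:
    - [0.05,0,0]
    - [0.1,0,0]
    - [0.15,0,0]
    - [0.2,0,0]
    - [0.2,0,0]
    - [0.2,0,0]
    - [0.2,0,0]
    - [0.2,0,0]
    - [0.2,0,0]
    - [0.2,0,0]
  twist: [0,0,0,0,0,0,0,0,0,0]

```text
t: 19.3
tcp_pos: [0.639, -0.1097, 0.0757]
orientation: [-0.001, 0.997, 0.073, -0.002]
contact_force: [-8.3, 2.6, 2.3]
width: 0.128
gripper_force: 59.3
```

Run:
```python
from rig import *
import numpy as np,cv2
print(np.mean([ (snapshot('wrist'),observe()['contact_force'])[1] for i in range(4)],0),observe()['tcp_pos'])
a=snapshot('side')['color'][185:260,255:365];b=snapshot('wrist')['color']
cv2.imwrite('pics/w4.png',np.hstack([cv2.resize(a,(616,420),interpolation=cv2.INTER_CUBIC)[:, :],b[:, 190:370]]))
```

```text
[-8.15018767  2.29541003  2.45609473] [ 0.63896437 -0.10964868  0.07567965]
```

View pics/w4.png

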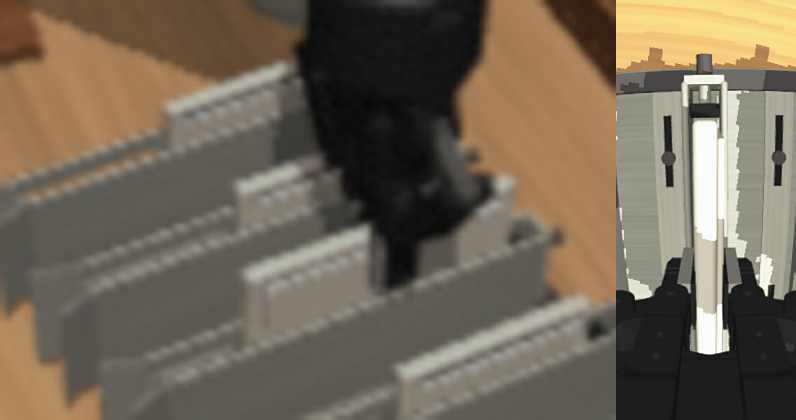

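The lid's front end is on the rubber buffer (about (705,112)), and the force grows at the buffer's rate. I'll push a little more, then test the catch by drawing back gently.

>>> drive_tool:
  offset:
    - [0.05,0,0]
    - [0.1,0,0]
    - [0.15,0,0]
    - [0.2,0,0]
    - [0.2,0,0]
    - [0.2,0,0]
    - [0.2,0,0]
    - [0.2,0,0]
    - [0.2,0,0]
    - [0.2,0,0]
  twist: [0,0,0,0,0,0,0,0,0,0]

```text
t: 20.85
tcp_pos: [0.6398, -0.1095, 0.0756]
orientation: [-0.001, 0.997, 0.073, -0.003]
contact_force: [-10.1, 2.4, 3.7]
width: 0.127
gripper_force: 59.5
```

>>> drive_tool:
  offset:
    - [-0.1,0,0]
    - [-0.2,0,0]
    - [-0.3,0,0]
    - [-0.4,0,0]
    - [-0.5,0,0]
    - [-0.6,0,0]
    - [-0.7,0,0]
    - [-0.7,0,0]
    - [-0.7,0,0]
    - [-0.7,0,0]
  twist: [0,0,0,0,0,0,0,0,0,0]

```text
t: 22.1
tcp_pos: [0.6371, -0.1102, 0.0759]
orientation: [-0.0, 0.997, 0.074, 0.001]
contact_force: [-0.3, 5.5, -4.1]
width: 0.128
gripper_force: 58.4
```

>>> drive_tool:
  offset:
    - [-0.05,0,0]
    - [-0.1,0,0]
    - [-0.15,0,0]
    - [-0.2,0,0]
    - [-0.25,0,0]
    - [-0.3,0,0]
    - [-0.3,0,0]
    - [-0.3,0,0]
    - [-0.3,0,0]
    - [-0.3,0,0]
  twist: [0,0,0,0,0,0,0,0,0,0]

```text
t: 23.35
tcp_pos: [0.6366, -0.1103, 0.0768]
orientation: [-0.0, 0.997, 0.074, 0.003]
contact_force: [0.6, 5.0, -3.6]
width: 0.127
gripper_force: 58.6
```

The draw-back is blocked: only 0.5 mm of travel for 3 mm commanded, which suggests the tongue is out. I'll relax, let go, rise, and look.

>>> drive_tool:
  offset:
    - [0.1,0,0]
    - [0.2,0,0]
    - [0.3,0,0]
    - [0.4,0,0]
    - [0.4,0,0]
    - [0.4,0,0]
    - [0.4,0,0]
    - [0.4,0,0]
    - [0.4,0,0]
    - [0.4,0,0]
  twist: [0,0,0,0,0,0,0,0,0,0]

```text
t: 24.6
tcp_pos: [0.637, -0.1102, 0.0767]
orientation: [-0.0, 0.997, 0.074, -0.0]
contact_force: [-4.7, 4.9, 2.2]
width: 0.127
gripper_force: 59.5
```

>>> drive_tool:
  offset:
    - [0,0,0]
    - [0,0,0]
    - [0,0,0]
    - [0,0,0]
    - [0,0,0]
    - [0,0,0]
    - [0,0,-0.5]
    - [0,0,-2]
    - [0,0,-4]
    - [0,0,-6]
  twist: [0,0,0,0,0,0,0,0,0,0]
  hand: 45

```text
t: 25.85
tcp_pos: [0.6377, -0.1111, 0.1379]
orientation: [0.0, 0.997, 0.073, 0.001]
contact_force: [0.3, -0.4, -0.3]
width: 0.454
gripper_force: 0.0
```

>>> drive_tool:
  offset:
    - [-2,0,-2]
    - [-5,0,-4]
    - [-9,0,-4]
    - [-14,0,-4]
    - [-18,0,-4]
    - [-20,0,-4]
    - [-20,0,-4]
    - [-20,0,-4]
    - [-20,0,-4]
    - [-20,0,-4]
  twist: [0,0,0,0,0,0,0,0,0,0]

```text
t: 27.1
tcp_pos: [0.4405, -0.1401, 0.1757]
orientation: [-0.0, 0.997, 0.074, 0.0]
contact_force: [-0.8, 0.6, -0.4]
width: 0.453
gripper_force: 0.0
```

Run:
```python
from rig import *
import cv2,pickle
s=snapshot('wrist');pickle.dump(s,open('w5.pkl','wb'));print(observe()['tcp_pos'],observe()['t'])
cv2.imwrite('pics/w5.png',cv2.resize(s['color'][0:260,160:420],None,fx=2.3,fy=2.3,interpolation=cv2.INTER_CUBIC))
```

```text
[ 0.44012455 -0.14014181  0.17564459] 27.15
```

View pics/w5.png

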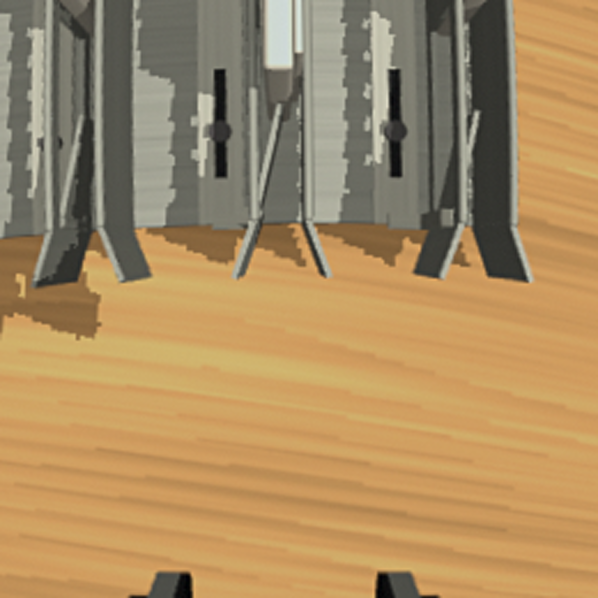

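The picture shows slot 2's tongue fully out, with its free end at (278,105). Its slant matches the tongues in slots 1 and 4, and the lid's rear edge is just behind it. The gripper is clear.

```bash
python3 -c "
from rig import *
print(job_done())"
```

```text
the job is handed in; nothing more can be done
None
```

The large lid is in slot 2, let go, with the tongue sprung out behind it in the last picture and the gripper clear; I handed the job in at about 27 s, and no verdict came back.

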